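# Wind the filter changer free and take out the spent cartridge

### The job

Wind the filter changer's crank clockwise (seen from above) against its stiff drag and stop as soon as the resistance suddenly drops away: the lock has then let go, but it catches again if you wind on. Lift the spent filter cartridge straight up out of its well without forcing it, and stand it upright in the open steel tray.

Things in the scene. Friction and masses are not known exactly. Their poses are not given: they have to be found in the camera images.
- changer: filter changer: closed aluminium housing fixed to the worktop, 86 (x) x 232 (y) x 50 mm high; origin on its underside, z up; cartridge well 70 mm along +y, crank axis 70 mm along -y. Its hidden lock lets go after 0.8 to 3.2 clockwise turns, differently each time, not visible outside; it stays open for about half a turn more, then drags and locks again. It cannot be wound back past the release.
- knob_mid (a point): middle of the crank's knob: upright black handle, 21 mm in diameter, 38 mm tall, spinning freely on its pin, 40 mm from the crank's axis; middle 91 mm, lower end 71 mm above the worktop, just over the flat steel crank arm (62 to 68 mm). Winding takes 6 to 10 N sideways at the knob while the lock drags, under 3 N once it has let go.
- crank_axis (a point): point on the crank's upright axis at the height of the knob's middle (91 mm above the worktop); the knob goes round it at 40 mm, clockwise seen from above
- cartridge_centre (a point): centre (half-way up) of the spent filter cartridge, 90 mm tall, upright and loose in a round well 34 mm wide, z up: steel foot 32 mm in diameter and 10 mm high, neck 18 mm, white head 26 mm in diameter from 48 to 90 mm above its underside; 0.15 to 0.31 kg. Its head stands 46 mm out of the housing. Unlocked it lifts by its weight and slight rubbing; over 25 N against the changer harms it.
- cartridge_head (a point): point on the cartridge's axis where to grip its head, 70 mm above its underside (76 mm above the worktop at the start, 26 mm above the housing's top)
- cartridge: the same cartridge; origin at the centre of its underside, z up along its axis
- tray: open square tray of bare steel, 120 x 120 x 18 mm high with 3 mm walls and floor, fixed to the worktop; origin at the centre of its underside, x and y along its sides. It stands to the left or to the right of the changer.
Not all that is in view belongs to the job. Leave any black or blue look-alike of the cartridge alone.

How it is judged:
On the way:
1. the cartridge has been lifted clear of its well (z of cartridge_centre in the frame of changer above 0.1 m), for 0.1 s.
At the end, for the whole second after the job is handed in: The cartridge stands upright (within 0.1 rad) on the tray's floor, its axis within 46 mm of the tray's centre along each of the tray's sides, at rest and released (x of cartridge_centre in the frame of tray between -0.046 and 0.046 m and y of cartridge_centre in the frame of tray between -0.046 and 0.046 m and height (world z) of cartridge_centre below 0.055 m and angle between cartridge_centre's own z axis and vertical below 0.1 rad and linear speed of cartridge below 0.02 m/s); the robot touches nothing.
It fails at once if the cartridge is forced: more than 25 N between it and the changer (pulled against the lock, or rammed into the well) (contact force between cartridge and changer above 25 N).
It also fails if it takes over 72 s, if anything falls off the work surface, if the arm or the gripper's body presses on something with over 40 N, if the wrist force passes 120 N, or if a joint passes its speed limit or range.

### The arm

A 6-joint arm with a two-finger parallel gripper is mounted at the origin on a cart in front of the work surface, level with it; the furniture and walls round the work are solid. World frame = base frame: x ahead of the robot, y to its left, z up, the work surface at z = 0. Lengths are in m, angles in rad, forces in N, time in s.
With the tool pointing down it reaches from about 0.375 to 0.975 m from the base axis. Payload 3.8 kg.
Tool frame: the origin (TCP) lies midway between the tips of the shut fingers; the grasp point (between the pads) lies 19 mm behind it; z points along the fingers, y is the line along which they close (so a half turn about z gives the same grasp; the last joint's range is limited). The gripper opens to 88 mm and grips with 3 to 60 N. Pads are 18 mm wide; open, the fingers measure 123 mm over their backs; the gripper's body (75 mm by 187 mm) begins 45 mm behind the grasp point.
Start: joints at [1.3, 0.264, 1.604, -0, 1.274, -0.037], TCP at [0.156, 0.657, 0.217] pointing down, gripper open.
Joint ranges: [-2.63, 2.63], [-0.94, 2.18], [0.31, 2.57], [-1.31, 4.45], [0, 2.66], [-2.55, 2.55]. Speed limits (rad/s): [2.57, 2.57, 3.14, 3.14, 3.14, 3.14].

### API

Orientations are given as a rotation vector (axis times angle).
In Python, from cell import manip, inverse_kinematics, cams, order gives the robot as it stands. Calls block until the motion is done:
- manip.move_pose(position, orientation): joint-space move of the TCP to a pose.
- manip.move_linear(position, rate=0.15, rot=None): straight line of the TCP; rot=None keeps the orientation; rate is the mean speed in m/s.
- manip.set_joints(angles): joint-space move.
- manip.set_gripper(opening, force=None): finger opening in m; force is the grip in N (None keeps the last); returns when the fingers have stopped.
- manip.dwell(seconds).
- inverse_kinematics(position, orientation): joint angles nearest the present ones, or None.
- manip.state(): the state.
- cams.capture(name): name is "side" or "top"; returns a dict with "image" (480x640x3 uint8, blue, green, red), "z_map" (480x640 float32, m along the optical axis (not along the pixel's ray), 0 where there is no reading), "intrinsics" (3x3 intrinsics, pixels), "position" and "orientation" of the camera in the world. Camera axes: x right, y down, z forward; pixel columns grow to the right and rows downward; lengths in m; the calibration is good to about 2 mm. A picture is of the moment at which its call begins.
A pose or a line that the arm cannot do raises manip.IKError and nothing moves.
- order.close_job(): hands the job in; it is judged then, once.
The state is a dict: "clock": time; "joint_pos": joint angles; "joint_velocities": joint speeds; "tau": joint torques, N m; "tool_pos": TCP position; "tcp_rot": TCP orientation; "contact_force": force on the tool from outside, world axes, zero at the start; "moment": the same for the moment, N m; "gripper_width": finger opening in m; "grasp_force": force on a finger pad.
Only numpy, scipy, OpenCV 4.12 (cv2) and the standard library are available. Lean on these libraries where they do the work, as an engineer would, in place of code of your own. Each camera call takes 0.05 s, during which the arm holds its last target. There are 200 camera calls.

## Working session

There is one attempt and no reset: what is moved stays moved. The work goes in short steps, each a Python script; the robot and the scene stay as the last script left them, time stands still between calls to the robot, and variables do not carry over. Pictures are saved under pics/ and viewed, at most 10 in all, crops included, and the job is handed in when it is done.

```bash
ls; mkdir -p pics; python3 - <<'E'
from cell import manip,cams
import cv2,numpy as np
for n in("top","side"):
    c=cams.capture(n); cv2.imwrite(f"pics/{n}0.png",c["image"]); np.savez(f"{n}0.npz",**c)
    print(n,c["intrinsics"].tolist(),c["position"],c["orientation"])
print(manip.state())
E
```

```text
pics
top [[495.30973241945804, 0.0, 324.0587127680457], [0.0, 495.30973241945804, 239.7945698554579], [0.0, 0.0, 1.0]] [0.42876387 0.00554092 1.12204138] [-2.17607633  2.18650758 -0.05116707]
side [[528.8588127669029, 0.0, 322.3641388551347], [0.0, 528.8588127669029, 243.0761027577562], [0.0, 0.0, 1.0]] [0.36353345 0.97997306 0.46770856] [-0.1960609   2.50967891 -1.70751146]
{'clock': 0.1, 'joint_pos': array([ 1.30010224e+00,  2.64657337e-01,  1.60523349e+00, -6.25650236e-06,
        1.27368964e+00, -3.69172406e-02]), 'joint_velocities': array([-0.00146487, -0.00280415, -0.00396328, -0.00199648, -0.00047172,
       -0.00039062]), 'tau': array([-3.78721370e-05, -5.03610706e+01, -3.58071649e+01,  7.30196130e-02,
        2.32788589e-02, -4.27234568e-05]), 'tool_pos': array([0.15619875, 0.65597787, 0.21552848]), 'tcp_rot': array([-3.66342308e-01, -3.11985769e+00,  3.08673154e-03]), 'contact_force': array([ 0.1712304 , -0.55170406,  0.97250339]), 'moment': array([-0.0209093 ,  0.05123575,  0.01813706]), 'grasp_force': 0.0, 'gripper_width': 0.08813436432402233}
```

View pics/top0.png

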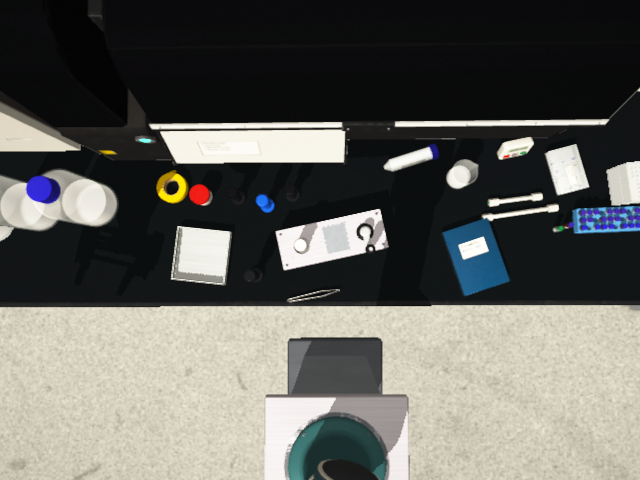

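View pics/side0.png

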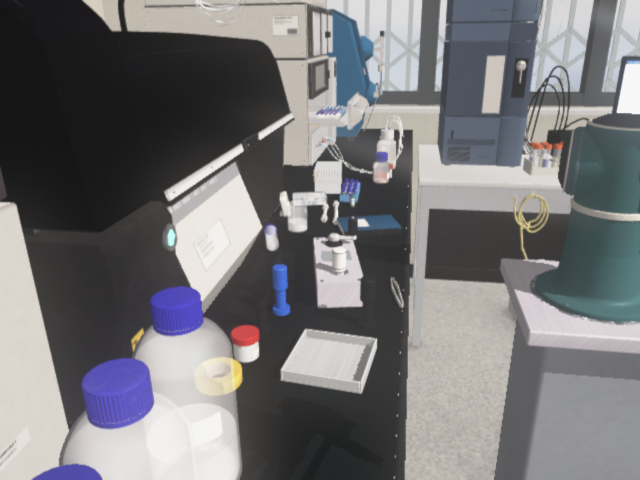

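Top view: the changer is at (276–388, 209–270), with the white head at (300,245) and the crank near (366,235). The tray is at (201,255), to the left. Cartridge candidates are white (300,245), blue (264,203) and black (238,197), (291,192), (253,274). Only the white one stands in the changer's well, so it fits. I'll confirm with one enlarged crop.

```bash
cat > h.py <<'E'
import numpy as np,cv2
from scipy.spatial.transform import Rotation as R
def ray(c,u,v,z):
    K=c["intrinsics"];d=R.from_rotvec(c["orientation"]).apply([(u-K[0,2])/K[0,0],(v-K[1,2])/K[1,1],1.])
    p=c["position"];return p+d*(z-p[2])/d[2]
def proj(c,P):
    q=R.from_rotvec(c["orientation"]).inv().apply(np.array(P)-c["position"]);q=c["intrinsics"]@q;return q[:2]/q[2]
def cloud(c):
    z=c["z_map"];v,u=np.mgrid[:480,:640];K=c["intrinsics"]
    P=np.stack([(u-K[0,2])/K[0,0]*z,(v-K[1,2])/K[1,1]*z,z],-1)
    return R.from_rotvec(c["orientation"]).apply(P.reshape(-1,3)).reshape(480,640,3)+c["position"]
E
python3 - <<'E'
import numpy as np,cv2
from h import *
t=dict(np.load("top0.npz"));s=dict(np.load("side0.npz"))
a=cv2.resize(t["image"][195:285,265:400],(675,450),interpolation=cv2.INTER_CUBIC)
b=cv2.resize(s["image"][220:320,290:410],None,fx=4,fy=4,interpolation=cv2.INTER_CUBIC)
cv2.imwrite("pics/croptop.png",a);cv2.imwrite("pics/cropside.png",b)
P=cloud(t)
for n,(u,v) in dict(head=(300,245),knob=(365,230),b=(371,248),housing=(335,237),tray=(201,255),tbl=(420,280)).items(): print(n,P[v,u].round(3))
# housing: bright region height ~0.05
x=P[195:285,265:400];m=((abs(x[...,2]-.05)<.008)).astype(np.uint8);k,l,st,ce=cv2.connectedComponentsWithStats(m);i=1+st[1:,4].argmax()
pts=x[l==i][:,:2].astype(np.float32);print(cv2.minAreaRect(pts),st[i])
x=P[215:295,160:245];m=((x[...,2]>.012)&(x[...,2]<.03)).astype(np.uint8);print(cv2.minAreaRect(x[m>0][:,:2].astype(np.float32)),m.sum())
E
```

```text
head [0.483 0.072 0.101]
knob [ 0.516 -0.064  0.074]
b [ 0.476 -0.074  0.111]
housing [ 0.503 -0.001  0.051]
tray [0.467 0.304 0.002]
tbl [ 0.408 -0.192 -0.003]
((0.4995940327644348, 0.005860000848770142), (0.08634690195322037, 0.23213158547878265), 12.04442024230957) [  11   14  113   61 3793]
((0.4672050476074219, 0.3000786006450653), (0.12236476689577103, 0.11992170661687851), 83.57051849365234) 350
```

View pics/croptop.png

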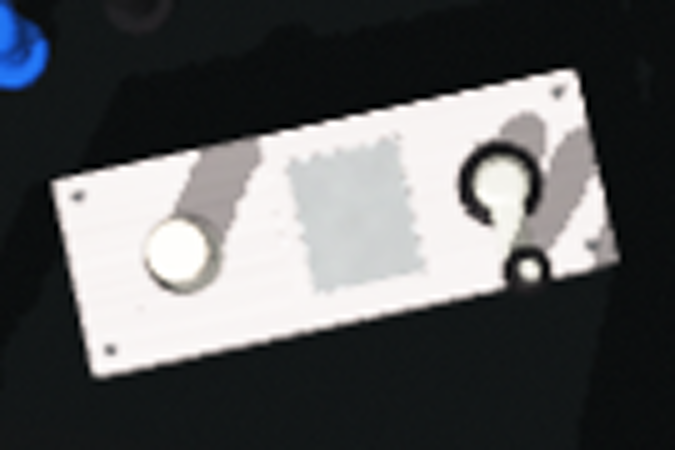

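View pics/cropside.png

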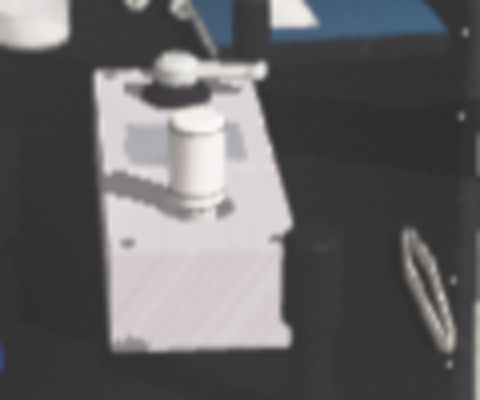

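The crops confirm it. The white 26 mm head stands in the housing (top crop (180,250)), the crank hub is at (502,180), and the knob is at (527,268), i.e. full image (370.4,248.6) at height 0.11 m. Next I'll refine the points and check clearances.

```bash
python3 - <<'E'
import numpy as np,cv2
from h import *
from cell import inverse_kinematics as ik
t=dict(np.load("top0.npz"));s=dict(np.load("side0.npz"))
P=cloud(t);Z=P[...,2]
def blob(m,u0,v0,r=12):
    y,x=np.nonzero(m[v0-r:v0+r,u0-r:u0+r]);return x.mean()+u0-r,y.mean()+v0-r,len(x)
for n,lo,hi,u0,v0,z in(("head",.085,.105,300,245,.096),("knob",.1,.12,371,248,.11)):
    u,v,k=blob((Z>lo)&(Z<hi),u0,v0);w=P[v0-12:v0+12,u0-12:u0+12];q=w[(w[...,2]>lo)&(w[...,2]<hi)]
    print(n,k,(u,v),ray(t,u,v,z).round(4),"median z",np.median(q[:,2]))
c=np.array([.4996,.0059]);a=np.radians(12.04);Y=np.array([-np.sin(a),np.cos(a)])
print("well",c+.07*Y,"axis",c-.07*Y)
h=Z[220:243,354:378];print("hub max",np.sort(h.ravel())[-15:].round(3))
# side-view: head top ellipse center
u,v=proj(s,[*(c+.07*Y),.096]);print("side proj well top",u,v)
u,v=proj(s,[.4755,-.074,.11]);print("side proj knob top",u,v)
hs=cv2.cvtColor(t["image"],cv2.COLOR_BGR2HSV)
print("black lookalikes/pot",[P[v,u].round(3) for u,v in((253,274),(238,197),(291,192),(264,203),(200,195))])
for lo in(.1,.2,.3,.5):print("overhang front x above",lo,P[(Z>lo)&(P[...,0]>.55)&(abs(P[...,1])<.45)][:,0].min())
for phi in(102,-78):
    al=np.radians((phi+90)/2);rv=np.pi*np.array([np.cos(al),np.sin(al),0])
    for p in([.4755,-.074,.08],[.4755,-.074,.2],[.554,-.06,.08],[.485,.074,.06],[.485,.074,.22],[.467,.3,.2],[.467,.3,.055]):
        q=ik(np.array(p),rv);print(phi,p,None if q is None else np.round(q,2))
E
```

```text
head 126 (np.float64(300.45238095238096), np.float64(243.97619047619048)) [0.4854 0.0713 0.096 ] median z 0.09566475045230416
knob 73 (np.float64(370.6986301369863), np.float64(248.1917808219178)) [ 0.4753 -0.0732  0.11  ] median z 0.1083669941023433
well [0.48499838 0.07436015] axis [ 0.51420162 -0.06256015]
hub max [0.075 0.075 0.075 0.075 0.075 0.075 0.075 0.075 0.076 0.076 0.077 0.077
 0.077 0.077 0.078]
side proj well top 338.7788313730902 248.9582312836931
side proj knob top 352.6467924376517 216.7874626066679
black lookalikes/pot [array([0.424, 0.17 , 0.093]), array([0.589, 0.208, 0.064]), array([0.595, 0.091, 0.09 ]), array([0.572, 0.148, 0.09 ]), array([0.598, 0.297, 0.041])]
overhang front x above 0.1 0.6536409924403517
overhang front x above 0.2 0.6740941399518596
overhang front x above 0.3 0.6831911074149515
overhang front x above 0.5 0.7292688572835722
102 [0.4755, -0.074, 0.08] [-0.21  0.03  2.14 -0.    0.97 -1.99]
102 [0.4755, -0.074, 0.2] [-0.21 -0.1   2.02  0.    1.21 -1.99]
102 [0.554, -0.06, 0.08] [-0.15  0.17  1.99 -0.    0.98 -1.93]
102 [0.485, 0.074, 0.06] [ 0.1   0.07  2.14 -0.    0.93 -1.68]
102 [0.485, 0.074, 0.22] [ 0.1  -0.09  1.98 -0.    1.25 -1.68]
102 [0.467, 0.3, 0.2] [ 0.53  0.05  1.88 -0.    1.21 -1.25]
102 [0.467, 0.3, 0.055] [ 0.53  0.2   2.01 -0.    0.94 -1.25]
-78 [0.4755, -0.074, 0.08] [-0.21  0.03  2.14 -0.    0.97  1.16]
-78 [0.4755, -0.074, 0.2] [-0.21 -0.1   2.02 -0.    1.21  1.16]
-78 [0.554, -0.06, 0.08] [-0.15  0.17  1.99 -0.    0.98  1.21]
-78 [0.485, 0.074, 0.06] [ 0.1   0.07  2.14 -0.    0.93  1.46]
-78 [0.485, 0.074, 0.22] [ 0.1  -0.09  1.98 -0.    1.25  1.46]
-78 [0.467, 0.3, 0.2] [ 0.53  0.05  1.88 -0.    1.21  1.89]
-78 [0.467, 0.3, 0.055] [ 0.53  0.2   2.01 -0.    0.94  1.89]
```

```bash
cat >> h.py <<'E'
from cell import manip,cams,inverse_kinematics,order
def down(phi):
    al=np.radians((phi+90)/2);return np.pi*np.array([np.cos(al),np.sin(al),0])
RV=down(-78)
def force(n=5,dt=.02):
    f=[]
    for _ in range(n): manip.dwell(dt);f.append(manip.state()["contact_force"])
    return np.mean(f,0)
E
python3 - <<'E'
from h import *
manip.move_pose([.129,.463,.28],manip.state()["tcp_rot"])
manip.move_pose([.4753,-.0732,.2],RV)
manip.set_gripper(.06,30)
manip.move_linear([.4753,-.0732,.083],rate=.15)
print(manip.state()["tool_pos"],force())
f0=force(10);np.save("f0.npy",f0)
manip.set_gripper(.0,5); f=force(); s=manip.state();print(s["gripper_width"],s["grasp_force"],f-f0,s["tool_pos"],s["clock"])
E
```

```text
[ 0.47609949 -0.0733827   0.08379761] [ 0.11505649 -0.34780691  0.24229229]
0.017580698672927154 4.213551295079583 [-0.1987106   2.51456158 -0.16846158] [ 0.47508988 -0.07287767  0.08281503] 5.7917
```

```bash
python3 - <<'E'
from h import *
c=cams.capture("side");cv2.imwrite("pics/grip1.png",cv2.resize(c["image"][150:290,270:430],None,fx=4,fy=4,interpolation=cv2.INTER_CUBIC))
E
```

```text
(no output)
```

View pics/grip1.png

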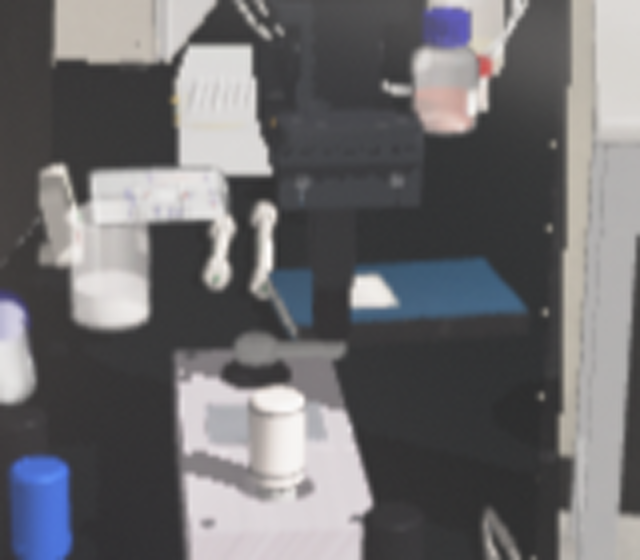

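The side crop shows the finger at the crank arm's free end, enclosing the knob. I'll start winding with force logging, a few steps first.

```bash
cat >> h.py <<'E'
def step(ax,th,dth,rate=.09,n=3,r=.040):
    th=th-dth; e=np.array([np.cos(th),np.sin(th),0]); t=np.array([np.sin(th),-np.cos(th),0])
    manip.move_linear([ax[0]+r*e[0],ax[1]+r*e[1],.083],rate=rate)
    f=force(n,.01)-np.load("f0.npy"); s=manip.state()
    return th,-f@t,f@e,f[2],s
E
python3 - <<'E'
from h import *
manip.set_gripper(0,40)
ax=np.array([.5145,-.0625]);p=manip.state()["tool_pos"];th=np.arctan2(p[1]-ax[1],p[0]-ax[0])
f=force()-np.load("f0.npy");print(np.degrees(th),np.hypot(*(p[:2]-ax)),f,manip.state()["gripper_width"])
for i in range(6):
    th,ft,fr,fz,s=step(ax,th,np.radians(12)); print(round(np.degrees(th)),ft.round(2),fr.round(2),fz.round(2),s["tool_pos"].round(4),round(s["clock"],2),round(s["gripper_width"],4))
np.save("th.npy",th)
E
```

```text
-165.16700114360762 0.04075197026189221 [ 0.52377826  3.08317666 -3.020399  ] 0.01445247997892447
-177 -6.08 0.13 -1.41 [ 0.4741 -0.0633  0.0828] 6.42 0.0147
-189 -5.94 0.12 -3.48 [ 0.4751 -0.0547  0.0829] 6.69 0.0148
-201 -6.22 -0.35 -5.24 [ 0.478  -0.0467  0.083 ] 6.97 0.0147
-213 -5.85 -1.06 -6.45 [ 0.4823 -0.0395  0.083 ] 7.24 0.0147
-225 -5.46 -2.48 -8.33 [ 0.488  -0.0334  0.0831] 7.52 0.014
-237 -6.49 -3.99 -9.24 [ 0.4949 -0.0286  0.0832] 7.79 0.0144
```

```bash
python3 - <<'E'
from h import *
c=cams.capture("side");d=cams.capture("top")
a=cv2.resize(c["image"][190:290,290:410],(400,333),interpolation=cv2.INTER_CUBIC);b=cv2.resize(d["image"][190:290,280:400],(400,333),interpolation=cv2.INTER_CUBIC)
cv2.imwrite("pics/wind1.png",np.hstack([a,b]))
E
```

```text
(no output)
```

View pics/wind1.png

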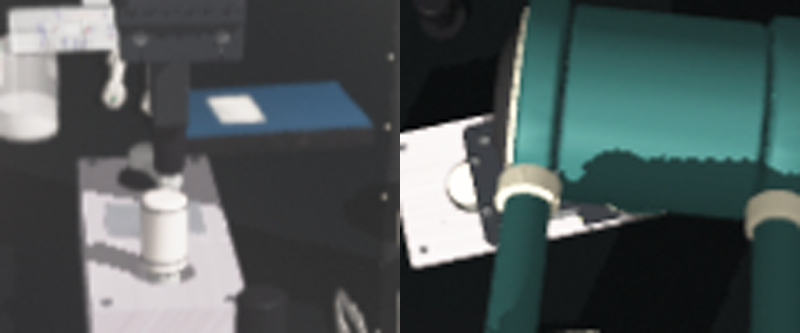

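The side crop shows the crank arm following under the finger at (175,180), so the wind works. The forces at rest point forwards, which suggests overshoot. I'll sample during slower moves instead.

```bash
cat >> h.py <<'E'
import threading
def mstep(ax,th,dth,rate=.05,r=.04,z=.083):
    th=th-dth; L=[]; run=[1]
    def poll():
        while run[0]:
            s=manip.state()
            if not L or s["clock"]>L[-1][0]: L.append((s["clock"],*s["contact_force"],*s["tool_pos"]))
    k=threading.Thread(target=poll);k.start()
    try: manip.move_linear([ax[0]+r*np.cos(th),ax[1]+r*np.sin(th),z],rate=rate)
    finally: run[0]=0;k.join()
    L=np.array(L);f=L[:,1:4]-np.load("f0.npy");a=np.arctan2(L[:,5]-ax[1],L[:,4]-ax[0])
    t=np.c_[np.sin(a),-np.cos(a)];e=np.c_[np.cos(a),np.sin(a)]
    return th,L,np.sum(f[:,:2]*t,1),np.sum(f[:,:2]*e,1),f[:,2]
E
python3 - <<'E'
from h import *
np.set_printoptions(suppress=True,linewidth=160)
ax=np.array([.5145,-.0625]);th=float(np.load("th.npy"))
for i in range(2):
    th,L,ft,fr,fz=mstep(ax,th,np.radians(12),rate=.04); k=slice(None,None,max(1,len(L)//12))
    print(len(L),np.c_[L[k,0],ft[k],fr[k],fz[k],L[k,4:]].round(4))
np.save("th.npy",th)
print(manip.state()["clock"],force()-np.load("f0.npy"))
E
```

```text
2 [[ 7.8917  6.3156 -3.8271 -9.4887  0.4949 -0.0286  0.0832]
 [ 8.25   -3.3452 -4.8891 -1.1391  0.4995 -0.0262  0.0829]]
2 [[ 8.25   -3.3452 -4.8891 -1.1391  0.4995 -0.0262  0.0829]
 [ 8.6083  1.2905 -4.5603 -5.9567  0.5083 -0.024   0.083 ]]
8.6083 [ 2.87090021 -4.76621315 -5.8947088 ]
```

```bash
cat >> h.py <<'E'
def probe(ax,th,big=18,small=7,z=.083,slow=.015):
    th,*_=step(ax,th,np.radians(big),rate=.07,n=1)
    th,ft,fr,fz,s=step(ax,th,np.radians(small),rate=slow,n=1)
    return th,ft,fr,fz,s
E
python3 - <<'E'
from h import *
ax=np.array([.5145,-.0625]);th=float(np.load("th.npy"))
for big,small,slow in((15,8,.015),(15,8,.03),(12,12,.02)):
    th,ft,fr,fz,s=probe(ax,th,big,small,slow=slow);p=s["tool_pos"];a=np.degrees(np.arctan2(p[1]-ax[1],p[0]-ax[0]))
    print(round(np.degrees(th),1),round((a-np.degrees(th)+180)%360-180,2),np.hypot(*(p[:2]-ax)).round(4),ft.round(2),fr.round(2),fz.round(2),s["clock"])
np.save("th.npy",th)
E
```

```text
-284.2 0.63 0.0389 -0.81 -5.37 -2.31 9.5333
-307.2 0.52 0.039 -1.13 -4.53 -0.44 10.1833
-331.2 1.68 0.0392 2.07 -4.92 0.72 11.0333
```

```bash
python3 - <<'E'
from h import *
ax=np.array([.5145,-.0625]);th=float(np.load("th.npy"));f0=np.load("f0.npy")
for i in range(10):
    th-=np.radians(2);e=np.array([np.cos(th),np.sin(th)]);t=np.array([np.sin(th),-np.cos(th)])
    q=ax+.04*e;manip.move_linear([*q,.083],rate=.03);s=manip.state();f=s["contact_force"]-f0
    d=s["tool_pos"][:2]-q
    print(round(np.degrees(th),1),"lag mm",(-d@t*1e3).round(2),"ft",(-f[:2]@t).round(2),"fr",(f[:2]@e).round(2),round(f[2],1),round(s["clock"],3),(-(s["joint_velocities"][:3])).round(3))
np.save("th.npy",th)
E
```

```text
-333.2 lag mm 1.67 ft 3.65 fr -4.41 2.6 11.283 [-0.001  0.001  0.   ]
-335.2 lag mm 2.31 ft 5.33 fr -4.87 2.7 11.533 [-0.     0.001 -0.002]
-337.2 lag mm 2.04 ft 3.78 fr -3.91 1.7 11.783 [0.002 0.001 0.   ]
-339.2 lag mm 2.28 ft 5.17 fr -3.31 1.1 12.033 [-0.     0.    -0.001]
-341.2 lag mm 2.08 ft 4.25 fr -4.19 1.5 12.283 [ 0.002 -0.001  0.002]
-343.2 lag mm 2.37 ft 5.47 fr -3.88 2.2 12.533 [-0.002  0.    -0.   ]
-345.2 lag mm 2.1 ft 4.48 fr -3.46 1.1 12.783 [ 0.001 -0.001  0.   ]
-347.2 lag mm 2.4 ft 5.8 fr -3.93 1.2 13.033 [-0.    -0.001  0.001]
-349.2 lag mm 2.13 ft 3.45 fr -3.09 1.1 13.283 [0.002 0.    0.001]
-351.2 lag mm 2.39 ft 4.8 fr -3.46 1.1 13.533 [-0.001  0.001 -0.001]
```

Drag shows up reliably only after tiny steps: it builds to about 5.5 N and then slips. So each cycle will be a bulk move plus two small probes, with an automatic stop when the probes go slack.

```bash
cat > wind.py <<'E'
from h import *
import sys
ax=np.array([.5137,-.0638]);th=float(np.load("th.npy"));f0=np.load("f0.npy");log=[]
def go(d,rate):
    global th
    th-=np.radians(d);e=np.array([np.cos(th),np.sin(th)]);t=np.array([np.sin(th),-np.cos(th)]);q=ax+.04*e
    manip.move_linear([*q,.083],rate=rate);s=manip.state();f=s["contact_force"]-f0;d=s["tool_pos"][:2]-q
    log.append((th,f[:2]@e,d@e*1e3));return -f[:2]@t,-d@t*1e3,f[:2]@e,f[2],s
for i in range(int(sys.argv[1])):
    go(22,.07);a=go(5,.03);b=go(4,.03);m=max(a[0],b[0])
    print(round(np.degrees(th)),"turns",round((-165-np.degrees(th))/360,2),"ft",a[0].round(1),b[0].round(1),"lag",a[1].round(1),b[1].round(1),"fr",b[2].round(1),"fz",b[3].round(1),"t",round(b[4]["clock"],1),"w",round(b[4]["gripper_width"],4))
    np.save("th.npy",th)
    if b[0]<3:
        c=[go(2,.03)[0] for _ in range(3)];print("confirm",np.round(c,2));np.save("th.npy",th)
        if max(c)<3.2: print("RELEASED?");break
    if abs(b[2])>15 or abs(b[3])>25: print("stress");break
E
python3 wind.py 4
```

```text
-382 turns 0.6 ft -3.6 -0.0 lag -0.3 0.3 fr 1.5 fz -3.6 t 14.4 w 0.0144
confirm [2.52 4.31 4.89]
-419 turns 0.71 ft -2.6 -0.9 lag -0.8 0.2 fr 1.6 fz -3.8 t 16.1 w 0.0144
confirm [3.92 5.11 3.91]
-456 turns 0.81 ft -3.7 -0.3 lag -0.5 0.7 fr -0.3 fz 4.9 t 17.7 w 0.0139
confirm [1.48 5.12 6.34]
-493 turns 0.91 ft -3.7 -0.5 lag -1.4 -0.6 fr -0.1 fz 7.3 t 19.3 w 0.0139
confirm [1.31 2.32 4.81]
```

```bash
cat > wind2.py <<'E'
import sys;N=int(sys.argv[1]);sys.argv[1]="0"
from wind import *
th=float(np.load("th.npy"))
import wind
for i in range(N):
    go(21,.09);go(21,.08);F=[go(4,.02)[0]]
    while len(F)<7 and F[-1]<3.7: r=go(2.5,.03);F.append(r[0])
    th=wind.th;np.save("th.npy",th)
    print("turns",round((-165-np.degrees(th))/360,2),"F",np.round(F,1),"lag",r[1].round(1),"fr",r[2].round(1),"fz",r[3].round(1),"t",round(r[4]["clock"],1),round(r[4]["gripper_width"],4))
    if max(F)<3.7: print("RELEASED?");break
    if abs(r[2])>15 or abs(r[3])>25: print("stress");break
E
python3 wind2.py 5
```

```text
turns 1.08 F [-2.5 -1.   0.7  3.1  5.9] lag 1.2 fr 0.1 fz 6.6 t 22.0 0.0138
turns 1.24 F [-2.5 -1.   0.5  1.7  4.6] lag 1.9 fr -2.0 fz 12.0 t 23.9 0.0137
turns 1.39 F [-2.5 -1.1  0.9  1.9  4. ] lag 2.0 fr 1.2 fz 10.9 t 25.9 0.0134
turns 1.55 F [-2.3  0.4  0.5  3.2  6.4] lag 2.0 fr 1.9 fz 7.4 t 27.8 0.0133
turns 1.71 F [-2.2  0.2 -0.3  3.   5.9] lag 1.6 fr 0.6 fz 3.7 t 29.8 0.0135
```

```bash
python3 wind2.py 11
```

```text
turns 1.86 F [-3.1 -1.4  0.3  2.5  5.1] lag 0.8 fr 1.6 fz 6.3 t 31.7 0.0138
turns 2.02 F [-2.1 -0.6 -0.1  2.9  2.6  4. ] lag 0.8 fr -1.5 fz 6.9 t 33.9 0.0136
turns 2.19 F [-0.6  0.6  0.3 -0.1 -0.1 -1.  -0.9] lag 0.2 fr -1.9 fz 8.3 t 36.3 0.0138
RELEASED?
```

The resistance dropped clearly (about 5 N to about 0 N), so I'm stopping the winding. Next, the cartridge: a gentle grip first, with a force check.

```bash
python3 - <<'E'
from h import *
manip.set_gripper(.055)
p=manip.state()["tool_pos"];manip.move_linear([p[0],p[1],.15],rate=.25)
manip.move_linear([.485,.0725,.15],rate=.25)
manip.move_linear([.485,.0725,.062],rate=.15)
f0=force(5,.02);print(f0,manip.state()["tool_pos"])
manip.set_gripper(0,4);f=force(4)-f0;s=manip.state();print(s["gripper_width"],s["grasp_force"],f,s["tool_pos"],s["clock"])
np.save("f1.npy",f0)
E
```

```text
[-0.25120302  0.14080193  0.38057206] [0.48628859 0.07226117 0.0632356 ]
0.025447323223669834 4.003518258614349 [0.13297649 0.74390909 1.72585625] [0.48528358 0.07267236 0.06232156] 39.4667
```

```bash
python3 - <<'E'
from h import *
f1=np.load("f1.npy");manip.set_gripper(0,20)
print(force(3)-f1,manip.state()["gripper_width"])
z=.062
for dz in(.002,.003,.005,.01,.02,.03):
    z+=dz;manip.move_linear([.485,.0725,z],rate=.05);f=force(2)-f1;s=manip.state();print(round(z,3),f.round(2),s["tool_pos"].round(4),round(s["gripper_width"],4),round(s["clock"],2))
    if np.linalg.norm(f)>12: print("STOP");break
E
```

```text
[0.29761198 0.98216611 3.23574954] 0.02498918930104065
0.064 [-0.08 -0.33 -3.21] [0.4841 0.0723 0.0632] 0.0248 40.02
0.067 [ 0.57 -1.04 -3.3 ] [0.485  0.0724 0.067 ] 0.0249 40.3
0.072 [ 0.61 -0.29 -3.36] [0.4854 0.0725 0.0724] 0.0249 40.58
0.082 [ 0.53 -0.24 -2.98] [0.4854 0.0725 0.0825] 0.0249 40.97
0.102 [ 0.42 -0.13 -3.61] [0.485  0.0725 0.1022] 0.025 41.55
0.132 [ 0.71 -0.41 -3.49] [0.4848 0.0725 0.1318] 0.0254 42.33
```

```bash
python3 - <<'E'
from h import *
manip.move_linear([.485,.0725,.2],rate=.15)
manip.move_linear([.467,.300,.2],rate=.2)
manip.move_linear([.467,.300,.075],rate=.12)
c=cams.capture("side");cv2.imwrite("pics/place.png",cv2.resize(c["image"][220:420,230:430],(600,600),interpolation=cv2.INTER_CUBIC))
f2=force(5);z=.064
print(manip.state()["gripper_width"],manip.state()["clock"])
while z>.052:
    manip.move_linear([.467,.300,z],rate=.02);f=force(3)-f2;print(round(z,4),f.round(2),manip.state()["tool_pos"][2].round(4))
    if f[2]>2.5: break
    z-=.0015
print(manip.state()["clock"])
E
```

```text
0.024899019729178684 45.55
0.064 [-0.25 -0.37  0.12] 0.064
0.0625 [ 0.63 -0.17 -0.14] 0.0625
0.061 [-0.01 -0.64 -0.17] 0.0609
0.0595 [-0.26 -0.41 -0.25] 0.0594
0.058 [-1.57 -1.5   8.81] 0.0593
47.5
```

View pics/place.png

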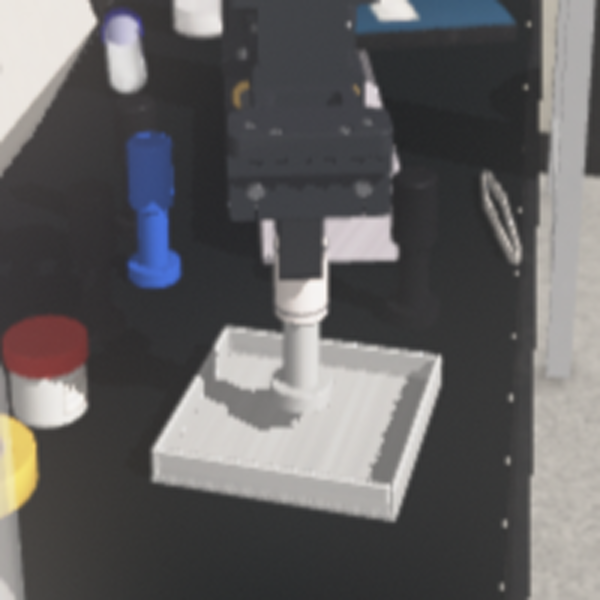

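The picture shows the cartridge upright above the tray floor, with its foot at crop (300,390), inside the walls. It touched down at z = 0.0593 as predicted. I'll release it, retreat and look.

```bash
python3 - <<'E'
from h import *
manip.move_linear([.467,.300,.0592],rate=.02)
manip.set_gripper(.055)
manip.move_linear([.467,.300,.2],rate=.12)
manip.dwell(.3)
c=cams.capture("side");cv2.imwrite("pics/placed.png",cv2.resize(c["image"][220:420,230:430],(600,600),interpolation=cv2.INTER_CUBIC))
P=cloud(c);w=P[(abs(P[...,2]-.07)<.02)&(abs(P[...,0]-.467)<.06)&(abs(P[...,1]-.3)<.06)];print(len(w),w.mean(0),w.max(0),manip.state()["clock"],manip.state()["gripper_width"])
E
```

```text
395 [0.46521645 0.31116306 0.07118215] [0.47911625 0.31708988 0.08991621] 50.0333 0.05515337278966939
```

View pics/placed.png

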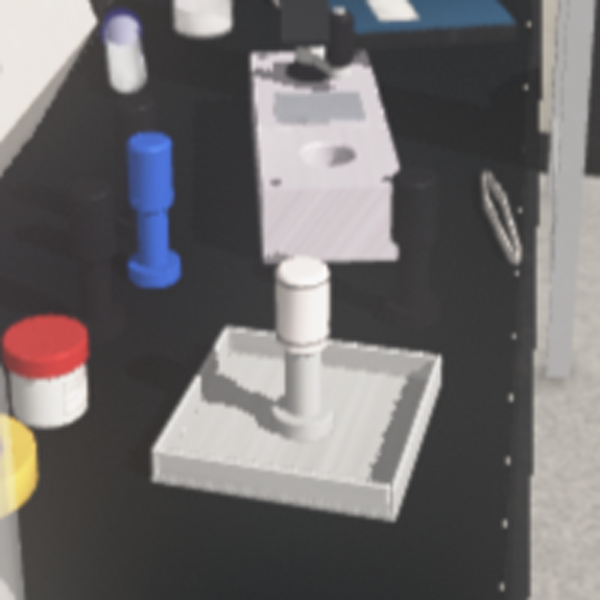

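The cartridge stands upright and released near the middle of the tray, with its foot at (302,418). The well is empty and the gripper is clear.

```bash
python3 -c "
from cell import order
print(order.close_job())"
```

```text
the job is handed in; nothing more can be done
None
```

The crank was wound about 2.2 turns until the drag fell away, and the cartridge was lifted out at about 3 N and now stands upright in the tray; I handed the job in at about 50 s, but the hand-in returned no verdict.

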